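# Clamp a pine blank in the spring-leaf drill jig

### The arm

A 6-joint arm with a two-finger parallel gripper is mounted at the origin on the work surface. World frame = base frame: x ahead of the robot, y to its left, z up, the work surface at z = 0. Lengths are in m, angles in rad, forces in N, time in s.
With the tool pointing down it reaches from about 0.325 to 0.775 m from the base axis. Payload 5.5 kg.
Tool frame: the origin (TCP) lies midway between the tips of the shut fingers; the grasp point (between the pads) lies 19 mm behind it (r.grip_depth is the distance from the TCP to the grasp point, in m); z points along the fingers, y is the line along which they close (so a half turn about z gives the same grasp; the last joint's range is limited). The gripper opens to 85 mm and grips with 20 to 120 N. Pads are 22 mm wide; open, the fingers measure 114 mm over their backs; the gripper's body (76 mm by 85 mm) begins 54 mm behind the grasp point. The pads swing forward as they close: fully open they stand 13 mm farther back than shut.
Start: joints at [1.162, 0.091, 1.231, -0, 1.82, -0.057], TCP at [0.207, 0.563, 0.194] pointing down, gripper open.
Joint ranges: [-2.87, 2.87], [-0.86, 2.18], [0.17, 2.46], [-1.51, 4.65], [0.06, 2.69], [-2.65, 2.65]. Speed limits (rad/s): [2.57, 2.57, 3.01, 3.14, 3.14, 3.14].

### API

Orientations are given as [roll, pitch, yaw] about the fixed x, y, z axes, in that order (R = Rz(yaw) Ry(pitch) Rx(roll)).
In Python, from bench import r gives the robot as it stands. The module is installed in compiled form; this text tells all that it offers.
- The arm moves only by the tool arm_command, never from a script. Its argument "deltas" is a list of rows, each an object with "delta_pos": the shift along the tool's x, y, z in mm, a list of three; "roll": the turn about the tool's z in rad. In form: [{"delta_pos": [dx, dy, dz], "roll": roll}, ...]. A call has 1 to 10 rows; each row is the pose to reach, as a shift and turn from the pose commanded when the call began, along the tool's axes at that moment; what a row does not reach only later rows make up. A row lasts 1/8 s, in which the tool goes at most 62.5 mm and 10.7 degrees, less where a joint would pass 70% of its speed; a pose out of reach is approached as far as the arm can. A call with a gripper value outside its range is refused whole. "jaw" is the gripper command: -1 is shut, 1 is fully open, values between are in proportion, set as the call begins (left out, the last holds). The fingers move at their own pace and stop on an object; the grip force is fixed at half the most. Time passes only in rows, so rows that repeat a pose let the fingers close. It gives the time, the measured TCP pose, the force, the opening and the grip force at its end, in the units of the state.
- r.get_obs(): the state, without advancing time (a new reading comes with each control period).
- r.get_image(name): name is "scene" or "top"; returns (picture, depth): 420x560x3 uint8, red, green, blue; 420x560 float32, m along the optical axis (not along the pixel's ray), 0 where there is no reading.
- r.camera_info(name): a dict with "intrinsics" (3x3 intrinsics, pixels), "dist_coeffs" ([k1, k2, p1, p2, k3] as OpenCV has them; the pictures are not rectified), "view" (4x4, takes a point from world to camera coordinates). Camera axes: x right, y up, looking along -z (the intrinsics and any distortion apply to the point x, -y, -z); pixel columns grow to the right and rows downward; lengths in m; the calibration is good to about 2 mm. A picture is of the moment at which its call begins. camera_info takes no time and is no camera call.
- r.close_job(): hands the job in; it is judged then, once.
The state is a dict: "time": time; "joints": joint angles; "joint_vel": joint speeds; "effort": joint torques, N m; "tcp_pos": TCP position; "eef_rot": TCP orientation; "ft_force": force on the tool from outside, world axes, zero at the start; "moment": the same for the moment, N m; "grip_width": opening from 0.0 (shut) to 1.0 (fully open); "gripper_force": force on a finger pad.
Only numpy, scipy, OpenCV 4.12 (cv2) and the standard library are available. Lean on these libraries where they do the work, as an engineer would, in place of code of your own. Each camera call takes 0.05 s, during which the arm holds its last target. There are 200 camera calls.

### The job

Get the pine blank ready for drilling: push it along its channel in the drill jig until its end is fully home against the end stop. Then swing the sprung leaf right down and, holding it down, turn its red T-handle clockwise a quarter turn so that the leaf stays latched; last, turn the black clamp knob clockwise until its slip clutch has clicked. Leave the other tools on the bench where they are.

Things in the scene. Friction and masses are not known exactly. Their poses are not given: they have to be found in the camera images.
- jig: Grey drill jig bolted to the bench, 220 (x) x 140 (y) x 32 mm high to its bed. Origin: centre of its underside; x points from the hinge across the bed to the latch end, y along the channel from the end stop to the open end, z up. The channel along y, 63 mm wide between rails 14 mm high, holds the blank. Jig offsets are in this frame.
- stop_face (a point): Middle of the steel end stop's face, fixed to the jig at x = 0, y = -70 mm, z = 42 mm; the stop is 50 mm wide and 30 mm high above the bed.
- hinge (a point): Middle of the leaf's hinge axis, fixed to the jig at x = -95 mm, y = 0, z = 62 mm; the axis runs along the jig's y. Its axes are those of the jig.
- leaf (a joint): Angle of the aluminium leaf (plate 100 mm wide, 12 mm thick, reaching 194 mm from the hinge axis, which lies in its mid-plane). 0 = closed, flat, 4 mm above the blank; 0.72 = open, at its stop, latch end up. Torsion springs (1.2 N m open, 2.3 closed, less 0.7 for its weight) push it open; closed, it needs about 10 N down on the T-handle, and flies up if let go unlatched.
- latch (a joint): Angle of the quarter-turn latch with the red T-handle on the leaf. 0 = off, bar parallel to the hinge; grows clockwise seen from above; 1.5 = latched, at its end, bar along the leaf, pointing at the hinge. Stays where left (0.06 N m). Starts 0 to 0.15. Turned beyond 0.3 before the leaf is down, its tongue lands on the striker; see striker.
- striker (a point): Middle of the steel striker plate's underside, fixed to the jig at x = 99 mm, y = 0, z = 49 mm; plate 26 x 90 x 6 mm. With the leaf fully down (within 0.015 rad) the latch's 32 mm tongue, under the leaf, swings beneath it and holds the leaf, which rises 0.02 rad at most when let go.
- latch_grip (a point): Centre of the red T-handle's bar: 70 mm long, 16 wide, 24 high, 165 mm from the hinge axis along the leaf, 46 mm above the leaf's mid-plane; 28 mm free between bar and leaf, but for the stem, 18 to 28 mm thick. Moves with leaf and latch: y along the bar, z along the latch's axis, away from the leaf. Leaf open: it leans 41 degrees towards the hinge.
- knob_grip (a point): Centre of the black clamp knob on the leaf: ribbed, round, 42 mm in diameter, 32 mm high, yellow cap with a white pointer line; 80 mm from the hinge axis along the leaf, 36 mm above the leaf's mid-plane, 14 mm free beneath it. Moves with the leaf; z along the knob's axis, away from the leaf.
- screw (a joint): Angle of the clamp screw under the black knob; grows clockwise (tightening). It starts 0.5 to 1.4 rad short of 0 and stops at 0, where its foot bears on the blank. The knob drives it through the slip clutch; it turns easily (0.03 N m).
- clutch (a joint): How far the knob has slipped on the clamp screw, clockwise positive; 0 at the start. The clutch lets go at 0.30 N m, so the knob slips only once the screw has stopped; one click for each 0.35 rad of slip; more clicks do no harm.
- blank_mid (a point): Centre of the pine blank, 60 (jig x) x 180 (jig y) x 20 mm, about 0.11 kg, loose in the jig's channel under the leaf, long axis along y. It starts 12 to 26 mm short of the end stop, its other end sticking out on the jig's open (+y) side. Home against the stop it is at y = 20 mm, z = 42 mm in the jig's frame.
- spray: Yellow spray can, 54 mm in diameter, 175 mm high, standing; origin under its centre. Leave it.
- glue: Green glue bottle with a red cap, 56 mm in diameter, 170 mm high, standing; origin under its centre. Leave it.
- tin: Green open tin, 74 mm in diameter, 95 mm high, standing; origin under its centre. Leave it.
- square: Try square lying flat: wooden stock 20 x 110 x 18 mm at the origin (long in y), steel blade reaching 160 mm to +x. Leave it.
- hammer: Hammer lying along its x, 270 mm long, head at +x, under 60 mm high; origin under its middle. Leave it.
- driver: Red screwdriver lying along its x, 200 mm long, 26 mm thick; origin under its middle. Leave it.
- offcut: Pine offcut lying flat, 60 x 120 x 20 mm, like a shorter blank; origin under its centre. Leave it.
- brush: Bench brush lying along its x, 190 mm long; origin under its middle. Leave it.
Things that resemble listed ones, but are neither listed nor needed, are in the scene too. What is shaped like the part that bears blank_mid but green, orange or yellow is not meant.

How it is judged:
By the outcome, as a careful person would: the job done as asked, in the order asked, and still so for the second after the job is handed in, with the robot touching nothing.
It also fails if it takes over 72 s, if anything falls off the work surface, if the arm or the gripper's body presses on something with over 40 N, if the wrist force passes 120 N, or if a joint passes its speed limit or range.

## Working session

There is one attempt and no reset: what is moved stays moved. The work goes in short steps, Python scripts to look and compute and a tool call to move; the robot and the scene stay as the last step left them, time stands still between calls to the robot, and variables do not carry over. Pictures are saved under pics/ and viewed, at most 10 in all, crops included, and the job is handed in when it is done.

Besides the shell and the picture viewer there is one more tool, called after "Call:" as name(argument=value, ...) on one line, values as JSON. arm_command: Moves the arm, as the interface text tells. Its arguments: {"type":"object","properties":{"deltas":{"type":"array"},"jaw":{"type":"number"}},"required":["deltas"]}

```bash
mkdir -p pics
cat > h.py <<'E'
import numpy as np, cv2
from bench import r
def get(n):
    im,d=r.get_image(n); c=r.camera_info(n); return im,d,np.array(c["intrinsics"]),np.array(c["dist_coeffs"]),np.array(c["view"])
def world(cam,uv,d=None,z=None):
    im,dep,K,D,V=cam
    p=cv2.undistortPoints(np.array(uv,float).reshape(-1,1,2),K,D)[:,0]
    ray=np.c_[p[:,0],-p[:,1],-np.ones(len(p))]; R=V[:3,:3]; t=V[:3,3]
    o=-R.T@t; w=ray@R
    s=np.array(d) if d is not None else (z-o[2])/w[:,2]
    return o+w*np.reshape(s,(-1,1))
def cloud(cam,mask):
    v,u=np.nonzero(mask&(cam[1]>0)); return world(cam,np.c_[u,v],d=cam[1][v,u]),np.c_[u,v]
E
python3 - <<'E'
from h import *
a=get("scene");b=get("top")
cv2.imwrite("pics/a.png",a[0][:,:,::-1]);cv2.imwrite("pics/b.png",b[0][:,:,::-1])
print(r.get_obs())
E
```

```text
{'time': 0.1, 'joints': array([ 1.16231508e+00,  9.18079526e-02,  1.23180053e+00,  1.77111093e-05,
        1.81980077e+00, -5.67063589e-02]), 'joint_vel': array([ 7.62743457e-04, -2.04151030e-03, -2.34061897e-03,  7.04905979e-04,
       -1.10605396e-04,  3.39558446e-05]), 'effort': array([ 1.70367715e-03, -4.60216033e+01, -4.19219005e+01, -2.02127726e-04,
        1.06320827e-02, -4.00323802e-05]), 'tcp_pos': array([0.20660747, 0.56295656, 0.1934296 ]), 'eef_rot': array([-3.13977995e+00, -1.20102480e-04,  2.78982200e+00]), 'ft_force': array([-0.03311107,  0.536821  ,  0.18851292]), 'moment': array([ 0.01479718, -0.02625157,  0.05522863]), 'gripper_force': 0.0, 'grip_width': 1.0018364550997114}
```

View pics/a.png

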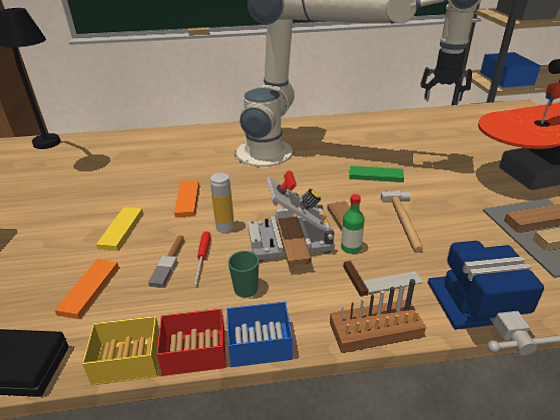

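View pics/b.png

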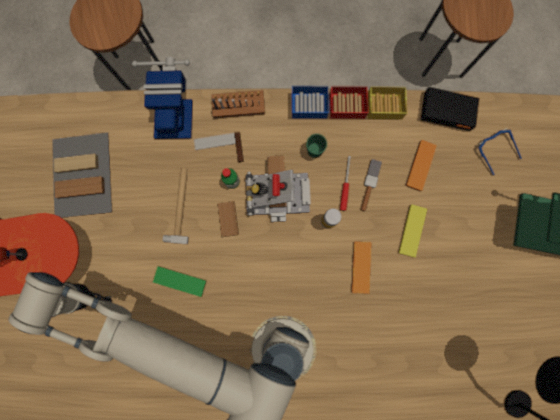

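Scene: the jig is at about (290,225), its leaf open, the red handle at (289,181) and the knob at (312,197). Top: the jig is at (278,195), the hinge side at left, the blank end sticking out at (277,163), and the glue bottle at (230,177).

Run:
```python
from h import *
a=get("scene");b=get("top")
ca=cv2.resize(a[0][150:290,200:370],None,fx=3.2,fy=3.2,interpolation=cv2.INTER_CUBIC)
cb=cv2.resize(b[0][145:225,210:350],None,fx=4,fy=4,interpolation=cv2.INTER_CUBIC)
w=max(ca.shape[1],cb.shape[1]); 
cv2.imwrite("pics/c.png",ca[:,:,::-1]);cv2.imwrite("pics/d.png",cb[:,:,::-1])
for n,c,box in (("scene",a,(150,290,200,370)),("top",b,(145,225,210,350))):
    m=np.zeros(c[1].shape,bool); m[box[0]:box[1],box[2]:box[3]]=1
    hsv=cv2.cvtColor(c[0],cv2.COLOR_RGB2HSV); H,S,Vv=cv2.split(hsv)
    for nm,mm in (("red",((H<8)|(H>172))&(S>150)&(Vv>80)),("yel",(H>18)&(H<32)&(S>140)&(Vv>100)),("brown",(H>5)&(H<18)&(S>80)&(Vv<190)),("grey",(S<50)&(Vv>70))):
        p,uv=cloud(c,m&mm)
        k=(p[:,2]>0.015)
        p=p[k];uv=uv[k]
        if len(p): print(n,nm,len(p),"pix",uv.mean(0).round(1),"med",np.median(p,0).round(3),"lo",np.percentile(p,3,0).round(3),"hi",np.percentile(p,97,0).round(3))
```

```text
scene red 453 pix [265.8 209.7] med [0.554 0.007 0.167] lo [ 0.498 -0.23   0.017] hi [0.604 0.185 0.216]
scene yel 497 pix [230.2 208.2] med [ 0.473 -0.16   0.085] lo [ 0.457 -0.187  0.041] hi [0.548 0.092 0.157]
scene brown 1717 pix [308.5 239.1] med [0.596 0.031 0.049] lo [ 0.413 -0.013  0.016] hi [0.746 0.199 0.138]
scene grey 4034 pix [284.1 217.1] med [ 0.558 -0.002  0.049] lo [ 0.063 -0.174  0.018] hi [0.619 0.178 0.186]
top red 380 pix [299.1 188.2] med [0.543 0.008 0.171] lo [ 0.491 -0.231  0.018] hi [0.596 0.185 0.22 ]
top yel 46 pix [254.  188.4] med [0.54  0.089 0.155] lo [0.529 0.076 0.069] hi [0.558 0.118 0.166]
top brown 883 pix [253.4 188.9] med [0.513 0.153 0.024] lo [ 0.439 -0.229  0.016] hi [0.702 0.22  0.075]
top grey 2240 pix [285.8 196.7] med [ 0.513 -0.015  0.07 ] lo [ 0.438 -0.172  0.028] hi [0.605 0.116 0.192]
```

View pics/c.png

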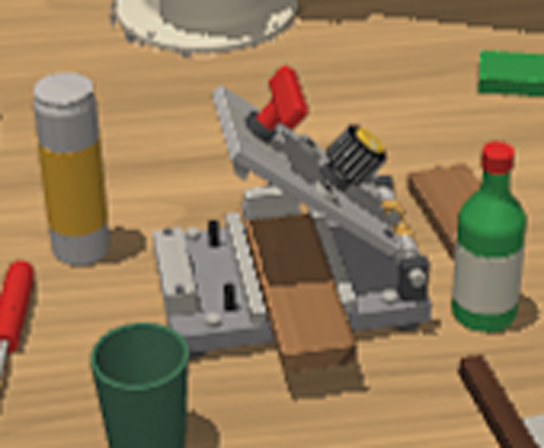

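View pics/d.png

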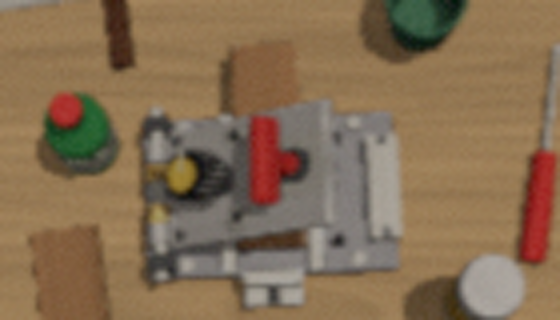

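The crops show the leaf up with the red T-bar across it, parallel to the hinge. The knob has its yellow cap, the striker is on the right (top crop x≈380), the stop on the robot side (275,288), and the blank end sticks out away from the robot (265,75).

Run:
```python
from h import *
cams={n:get(n) for n in("scene","top")}
b=cams["top"]
def pts(n,mk,lo,hi):
    c=cams[n]; hsv=cv2.cvtColor(c[0],cv2.COLOR_RGB2HSV); p,uv=cloud(c,mk(*cv2.split(hsv)))
    k=((p>lo)&(p<hi)).all(1); return p[k],uv[k]
def rect(p): 
    q=cv2.minAreaRect((p[:,:2]*1000).astype(np.float32)); return [np.round(x,1) for x in q]
red=lambda H,S,V:((H<8)|(H>172))&(S>150)&(V>60)
grey=lambda H,S,V:(S<60)&(V>60)
yel=lambda H,S,V:(H>18)&(H<34)&(S>120)&(V>90)
brown=lambda H,S,V:(H>3)&(H<22)&(S>70)
for n in cams:
    p,uv=pts(n,red,[.4,-.06,.12],[.65,.08,.3]); 
    print(n,"red",len(p),p.min(0).round(3),p.max(0).round(3),p.mean(0).round(4),np.linalg.svd(p-p.mean(0),full_matrices=False)[2][0].round(3))
    p,uv=pts(n,yel,[.45,.03,.1],[.65,.12,.2]); print("yel",len(p),np.median(p,0).round(4))
    p,uv=pts(n,grey,[.4,-.14,.048],[.65,-.07,.065]); print("striker",len(p),rect(p),np.median(p,0).round(4))
    p,uv=pts(n,brown,[.4,-.04,.045],[.72,.1,.06]); print("blanktop",len(p),rect(p),np.median(p[:,2]).round(4),p.max(0).round(3))
    p,uv=pts(n,grey,[.4,-.14,.026],[.65,.15,.039]); print("bed",len(p),rect(p))
    p,uv=pts(n,grey,[.4,-.04,.055],[.48,.05,.075]); print("stop",len(p),rect(p),p.max(0).round(3))
    p,uv=pts(n,grey,[.43,-.04,.095],[.62,.08,.2]); 
    if len(p)>20:
        c=np.median(p,0)
        for _ in range(5):
            u,s,vt=np.linalg.svd(p-p.mean(0),full_matrices=False); nn=vt[2]; e=(p-p.mean(0))@nn; p=p[abs(e)<max(.004,1.5*abs(e).mean())]
        print("leaf",len(p),p.mean(0).round(4),nn.round(3),abs(e).mean())
for nm,c in cams.items(): 
    V=c[4]; print(nm,"cam at",(-V[:3,:3].T@V[:3,3]).round(3))
```

```text
scene red 190 [ 0.513 -0.008  0.181] [0.581 0.028 0.219] [0.5514 0.0134 0.2064] [0.997 0.07  0.013]
yel 34 [0.5438 0.0837 0.1577]
striker 201 [array([548.5, -83.2]), array([25.7, 95.4]), np.float64(89.8)] [ 0.5513 -0.0827  0.0534]
blanktop 988 [array([587. ,  18.9]), array([186.5,  82.8]), np.float64(10.6)] 0.0503 [0.68  0.052 0.057]
bed 991 [array([537.,  -6.]), array([163.9, 260.2]), np.float64(2.7)]
stop 45 [array([472. ,   8.4]), array([40.3, 14.2]), np.float64(80.2)] [0.479 0.029 0.064]
leaf 584 [0.5591 0.0169 0.1524] [-0.007  0.654  0.756] 0.0010926615834015213
top red 167 [ 0.508 -0.008  0.187] [0.575 0.026 0.224] [0.5406 0.0148 0.212 ] [-0.996 -0.045 -0.075]
yel 47 [0.5381 0.0859 0.1566]
striker 186 [array([545.4, -83.4]), array([88. , 24.8]), np.float64(2.3)] [ 0.5459 -0.0835  0.0558]
blanktop 327 [array([583.1,  17.7]), array([180.8,  58.8]), np.float64(1.9)] 0.0525 [0.673 0.048 0.06 ]
bed 646 [array([528.5,  15.3]), array([167.6, 216.5]), np.float64(2.6)]
stop 59 [array([460.7,  12.1]), array([23. , 48.8]), np.float64(6.5)] [0.474 0.037 0.07 ]
leaf 603 [0.538  0.0143 0.1556] [ 0.026 -0.659 -0.752] 0.0015601907121071644
scene cam at [ 1.513 -0.123  0.81 ]
top cam at [ 0.304 -0.008  1.562]
```

Call:
arm_command(deltas=[{"delta_pos": [-55,-28,-20],"roll": 0.15},{"delta_pos": [-110,-56,-40],"roll": 0.3},{"delta_pos": [-165,-84,-56],"roll": 0.45},{"delta_pos": [-220,-112,-56],"roll": 0.6},{"delta_pos": [-275,-140,-56],"roll": 0.75},{"delta_pos": [-330,-168,-56],"roll": 0.9},{"delta_pos": [-385,-196,-56],"roll": 1.05},{"delta_pos": [-440,-224,-56],"roll": 1.183},{"delta_pos": [-495,-252,-56],"roll": 1.183},{"delta_pos": [-550,-280,-56],"roll": 1.183}], jaw=-1)

```text
time: 1.55
tcp_pos: [0.6275, 0.1095, 0.2505]
eef_rot: [3.141, -0.0, 1.607]
ft_force: [-0.4, 0.4, -0.0]
grip_width: -0.002
gripper_force: 0.0
```

```bash
cat >> h.py <<'E'
from scipy.spatial.transform import Rotation as Ro
O=np.array([.5435,.0156,0]);JY=np.radians(-87.9)
def jig(p): return O+Ro.from_euler("z",JY).apply(p)
def tojig(p): return Ro.from_euler("z",-JY).apply(np.array(p)-O)
def to(w):
    o=r.get_obs(); R=Ro.from_euler("xyz",o["eef_rot"])
    print("tcp",o["tcp_pos"].round(4),"jig",tojig(o["tcp_pos"]).round(4),"rot",o["eef_rot"].round(4),"q6",o["joints"][5].round(3),"t",o["time"],"F",o["ft_force"].round(1))
    print("delta mm",(R.inv().apply(np.array(w)-o["tcp_pos"])*1000).round(1))
E
python3 -c "
from h import *
to([.71,.022,.25]);print(jig([0,.165,.040]),jig([0,.11,.04]))"
```

```text
tcp [0.6275 0.1095 0.2505] jig [-0.0907  0.0874  0.2505] rot [ 3.1412e+00 -2.0000e-04  1.6067e+00] q6 0.083 t 1.55 F [-0.4  0.4 -0. ]
delta mm [-90.4  79.3   0.5]
[0.70838918 0.02164621 0.04      ] [0.65342612 0.01963081 0.04      ]
```

Call:
arm_command(deltas=[{"delta_pos": [-45,40,0],"roll": 0},{"delta_pos": [-90,78,0],"roll": 0},{"delta_pos": [-90,78,50],"roll": 0},{"delta_pos": [-90,78,100],"roll": 0},{"delta_pos": [-90,78,150],"roll": 0},{"delta_pos": [-90,78,190],"roll": 0},{"delta_pos": [-90,78,210],"roll": 0},{"delta_pos": [-90,78,210],"roll": 0}])

```text
time: 2.55
tcp_pos: [0.7067, 0.024, 0.0389]
eef_rot: [-3.139, -0.0, 1.607]
ft_force: [0.1, -0.9, -0.1]
grip_width: 0.0
gripper_force: 0.0
```

Run:
```python
from h import *
to(jig([0,.125,.04]))
cams={n:get(n) for n in("scene","top")}
cv2.imwrite("pics/e.png",cv2.resize(cams["scene"][0][150:290,200:370],None,fx=3.2,fy=3.2)[:,:,::-1])
```

```text
tcp [0.7067 0.024  0.0389] jig [-0.0024  0.1634  0.0389] rot [-3.1386e+00 -1.0000e-04  1.6068e+00] q6 -0.05 t 2.55 F [ 0.1 -0.9 -0.1]
delta mm [ -2.4 -38.4  -1. ]
```

View pics/e.png

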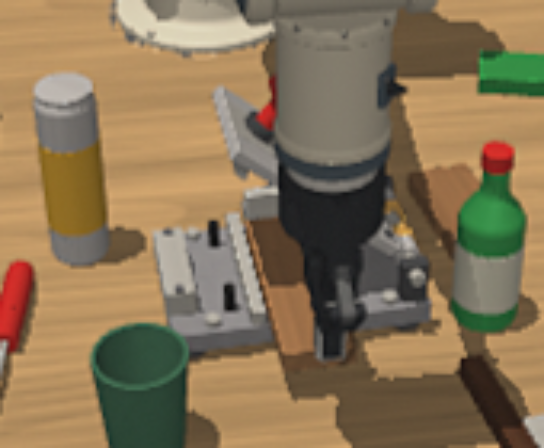

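The shut fingers stand just beyond the blank's open end (325,350), clear of the tin and the glue.

Call:
arm_command(deltas=[{"delta_pos": [-2,-6,0],"roll": 0},{"delta_pos": [-2,-12,0],"roll": 0},{"delta_pos": [-2,-18,0],"roll": 0},{"delta_pos": [-2,-22,0],"roll": 0},{"delta_pos": [-2,-26,0],"roll": 0},{"delta_pos": [-2,-29,0],"roll": 0},{"delta_pos": [-2,-31,0],"roll": 0},{"delta_pos": [-2,-33,0],"roll": 0},{"delta_pos": [-2,-34,0],"roll": 0}])

```text
time: 3.78
tcp_pos: [0.6736, 0.0208, 0.0404]
eef_rot: [-3.142, 0.0, 1.607]
ft_force: [0.7, -0.2, -0.2]
grip_width: -0.002
gripper_force: 0.0
```

Call:
arm_command(deltas=[{"delta_pos": [0,-1.5,0],"roll": 0},{"delta_pos": [0,-3,0],"roll": 0},{"delta_pos": [0,-4,0],"roll": 0},{"delta_pos": [0,-5,0],"roll": 0},{"delta_pos": [0,-5,0],"roll": 0}])

```text
time: 4.4
tcp_pos: [0.6686, 0.0206, 0.0405]
eef_rot: [3.142, 0.0, 1.607]
ft_force: [0.1, -0.3, 0.3]
grip_width: 0.004
gripper_force: 0.0
```

Call:
arm_command(deltas=[{"delta_pos": [0,-1,0],"roll": 0},{"delta_pos": [0,-2,0],"roll": 0},{"delta_pos": [0,-3,0],"roll": 0},{"delta_pos": [0,-4,0],"roll": 0},{"delta_pos": [0,-4,0],"roll": 0}])

```text
time: 5.03
tcp_pos: [0.6646, 0.0205, 0.0405]
eef_rot: [3.142, 0.0, 1.607]
ft_force: [0.1, -0.1, 0.4]
grip_width: 0.002
gripper_force: 0.0
```

Run:
```python
from h import *
to([.66,.02,.04])
cams={n:get(n) for n in("scene","top")}
c=cams["scene"];H,S,V=cv2.split(cv2.cvtColor(c[0],cv2.COLOR_RGB2HSV))
p,uv=cloud(c,(H>3)&(H<22)&(S>70)); k=((p>[.55,-.03,.042])&(p<[.72,.06,.058])).all(1); print(tojig(p[k]).max(0),np.sort(tojig(p[k])[:,1])[-15:].round(4))
```

```text
tcp [0.6646 0.0205 0.0405] jig [-0.0004  0.1212  0.0405] rot [3.1416 0.     1.6068] q6 -0.056 t 5.025 F [ 0.1 -0.1  0.4]
delta mm [-0.3 -4.6  0.5]
[0.02793911 0.13440423 0.05536368] [0.1325 0.1325 0.1326 0.1327 0.1327 0.1328 0.1328 0.1329 0.133  0.1333
 0.1336 0.1338 0.1341 0.1343 0.1344]
```

Run:
```python
from h import *
c=get("scene");t=get("top")
x=cv2.resize(c[0][200:290,250:340],None,fx=6,fy=6); y=cv2.resize(t[0][140:220,255:305],None,fx=5,fy=6.75)
cv2.imwrite("pics/f.png",np.hstack([x,y[:540]])[:,:,::-1]);print(x.shape,y.shape)
```

```text
(540, 540, 3) (540, 250, 3)
```

View pics/f.png

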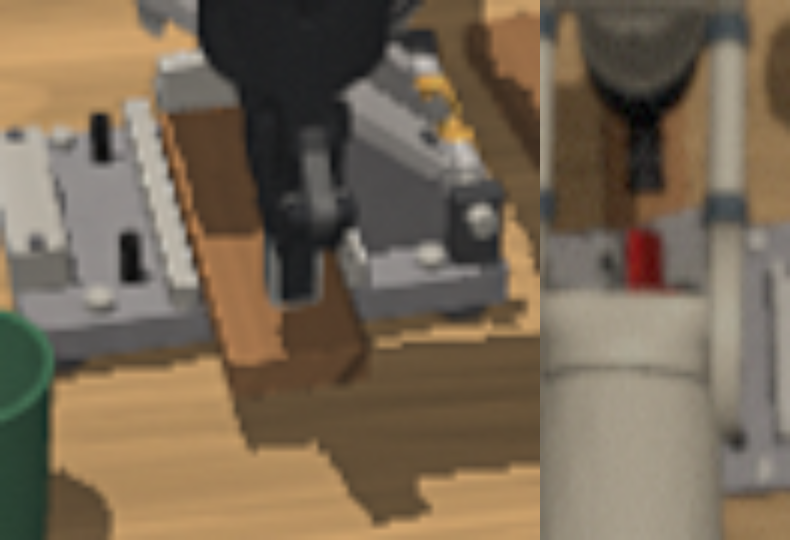

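The picture shows the tips (crop 290,300) over the blank's top rather than in front of its end face (300,370). I'll measure the tip and the blank by depth.

Run:
```python
from h import *
c=get("scene");t=get("top")
def q(c,l):
    for u,v in l: print((u,v),world(c,[[u,v]],d=[c[1][v,u]])[0].round(4), "jig",tojig(world(c,[[u,v]],d=[c[1][v,u]])[0]).round(4))
q(c,[(299,246),(299,248),(299,250),(291,256),(293,259),(304,257),(304,262),(280,215)])
q(t,[(276,167),(276,165),(275,160),(278,160),(269,163),(282,163),(276,150)])
print(r.camera_info("scene")["dist_coeffs"])
print(r.get_obs()["tcp_pos"])
for n,c in(("s",c),("t",t)):
    K,D,V=c[2:]; p=V[:3,:3]@r.get_obs()["tcp_pos"]+V[:3,3]; print(n,cv2.projectPoints(np.array([[p[0],-p[1],-p[2]]]),np.zeros(3),np.zeros(3),K,D)[0].ravel())
```

```text
(299, 246) [0.6786 0.0201 0.0971] jig [0.0004 0.1352 0.0971]
(299, 248) [0.677  0.0205 0.0893] jig [0.     0.1336 0.0893]
(299, 250) [0.6788 0.0202 0.0845] jig [0.0004 0.1354 0.0845]
(291, 256) [0.66   0.003  0.0508] jig [0.0169 0.116  0.0508]
(293, 259) [0.6731 0.006  0.0519] jig [0.0143 0.1292 0.0519]
(304, 257) [0.6708 0.0344 0.0527] jig [-0.0142  0.1279  0.0527]
(304, 262) [0.6734 0.0341 0.0382] jig [-0.0138  0.1305  0.0382]
(280, 215) [ 0.4725 -0.0005  0.0444] jig [ 0.0135 -0.0716  0.0444]
(276, 167) [0.6064 0.0179 0.17  ] jig [-0.     0.063  0.17 ]
(276, 165) [0.6123 0.0179 0.173 ] jig [0.0002 0.0689 0.173 ]
(275, 160) [0.6249 0.0208 0.1897] jig [-0.0022  0.0815  0.1897]
(278, 160) [0.6241 0.0112 0.1927] jig [0.0073 0.0804 0.1927]
(269, 163) [0.6441 0.0442 0.0621] jig [-0.0249  0.1015  0.0621]
(282, 163) [ 0.648  -0.0008  0.0443] jig [0.0202 0.1039 0.0443]
(276, 150) [0.6273 0.0155 0.307 ] jig [0.0032 0.0837 0.307 ]
[0.02607737 0.         0.         0.         0.        ]
[0.6646542  0.02046726 0.04044944]
s [298.1061585 259.5935172]
t [275.96741295 158.63503317]
```

Run:
```python
from h import *
c=get("scene")
for v in range(244,268,2): print(v,c[0][v,298],world(c,[[298,v]],d=[c[1][v,298]])[0].round(4))
K,D,V=c[2:]
for w in ([.7067,.024,.0389],[.6646,.0205,.08],[.6646,.0205,.04]):
    p=V[:3,:3]@np.array(w)+V[:3,3]; print(w,cv2.projectPoints(np.array([[p[0],-p[1],-p[2]]]),np.zeros(3),np.zeros(3),K,D)[0].ravel())
print(r.get_obs())
```

```text
244 [32 34 34] [0.6785 0.0177 0.1037]
246 [32 34 34] [0.6772 0.0179 0.0962]
248 [28 29 32] [0.6819 0.0171 0.0938]
250 [73 66 62] [0.6765 0.0181 0.0828]
252 [83 59 39] [0.6479 0.0229 0.0512]
254 [84 62 42] [0.6551 0.0217 0.0508]
256 [85 62 43] [0.6637 0.0203 0.0517]
258 [83 61 42] [0.6688 0.0195 0.0496]
260 [94 69 47] [0.6721 0.0189 0.0458]
262 [95 69 48] [0.6732 0.0188 0.0402]
264 [95 70 48] [0.6764 0.0183 0.0363]
266 [99 80 56] [ 0.6423  0.0241 -0.0023]
[0.7067, 0.024, 0.0389] [302.31157379 271.24529265]
[0.6646, 0.0205, 0.08] [298.17427094 247.65703652]
[0.6646, 0.0205, 0.04] [298.11472158 259.7108503 ]
{'time': 5.375, 'joints': array([-2.03554110e-02,  2.87207880e-01,  1.28297706e+00,  2.11967270e-06,
        1.57138868e+00, -5.63462733e-02]), 'joint_vel': array([ 8.70724914e-04, -3.71891110e-05,  1.17133068e-03, -1.02114089e-03,
        1.61692665e-03, -1.60919756e-03]), 'effort': array([ 6.26278943e-04, -5.38907468e+01, -4.13209212e+01, -1.23657014e-04,
        1.14472197e-03,  1.47851165e-05]), 'tcp_pos': array([0.66466928, 0.02047636, 0.04047924]), 'eef_rot': array([ 3.14157354e+00, -1.04478187e-06,  1.60678719e+00]), 'ft_force': array([ 0.30557206,  0.47606163, -0.2791798 ]), 'moment': array([-0.04366768,  0.01060991, -0.00508533]), 'gripper_force': 0.0, 'grip_width': -0.0004833485510611758}
```

The visible tips end at about z = 0.08 while the state says 0.040. So the real fingertips stand about 40 mm behind the reported TCP, and the blank has not been touched. I'll back off and measure that offset clear of the blank.

Call:
arm_command(deltas=[{"delta_pos": [0,20,0],"roll": 0},{"delta_pos": [0,45,0],"roll": 0},{"delta_pos": [0,50,0],"roll": 0},{"delta_pos": [0,50,0],"roll": 0}])

```text
time: 5.88
tcp_pos: [0.7143, 0.0222, 0.0401]
eef_rot: [-3.141, 0.0, 1.607]
ft_force: [0.2, -0.5, 0.4]
grip_width: 0.002
gripper_force: 0.0
```

Run:
```python
from h import *
c=get("scene");o=r.get_obs();print(o["tcp_pos"],o["grip_width"])
V=cv2.cvtColor(c[0],cv2.COLOR_RGB2HSV)[:,:,2]
p,uv=cloud(c,np.ones(V.shape,bool))
t=o["tcp_pos"]; k=(abs(p[:,0]-t[0])<.03)&(abs(p[:,1]-t[1])<.05)&(p[:,2]>.01)&(p[:,2]<.2)
p=p[k];uv=uv[k]
for z in np.arange(.02,.17,.006):
    s=(p[:,2]>=z)&(p[:,2]<z+.006)
    if s.any(): print(round(z,3),s.sum(),p[s].min(0).round(4),p[s].max(0).round(4),uv[s].max(0))
cv2.imwrite("pics/g.png",cv2.resize(c[0][200:290,250:350],None,fx=6,fy=6)[:,:,::-1])
```

```text
[0.71409854 0.02225881 0.04025742] 0.003161274339356882
0.074 8 [0.7194 0.0128 0.0753] [0.7229 0.0324 0.079 ] [307 264]
0.08 13 [0.7131 0.0117 0.081 ] [0.7287 0.0326 0.0855] [307 264]
0.086 17 [0.7157 0.0111 0.086 ] [0.7316 0.0326 0.0918] [307 263]
0.092 20 [0.715  0.0116 0.0923] [0.7312 0.0325 0.0976] [307 262]
0.098 17 [0.7104 0.0117 0.098 ] [0.7315 0.0322 0.1037] [307 259]
0.104 10 [0.7155 0.0115 0.104 ] [0.7324 0.0284 0.1089] [306 258]
0.11 1 [0.7058 0.0107 0.1147] [0.7058 0.0107 0.1147] [297 248]
0.116 6 [0.688  0.0088 0.1166] [0.7386 0.0123 0.1219] [300 256]
0.122 11 [0.6906 0.0083 0.1229] [0.7405 0.0169 0.1273] [301 254]
0.128 6 [0.7293 0.0113 0.1294] [0.7416 0.0161 0.1338] [301 253]
0.134 8 [0.7284 0.011  0.1365] [0.7324 0.0207 0.1398] [303 248]
0.14 21 [0.7087 0.0054 0.1404] [0.734  0.0395 0.146 ] [311 247]
0.146 18 [0.7058 0.0054 0.1463] [0.7371 0.0388 0.1518] [311 245]
0.152 10 [0.7077 0.0056 0.1524] [0.7355 0.0385 0.1574] [311 243]
0.158 15 [0.7062 0.0052 0.1581] [0.7415 0.0384 0.1624] [311 243]
0.164 13 [0.7085 0.0055 0.1644] [0.7369 0.0428 0.17  ] [313 239]
0.17 22 [0.707  0.003  0.1702] [0.7369 0.0427 0.1758] [313 237]
```

View pics/g.png

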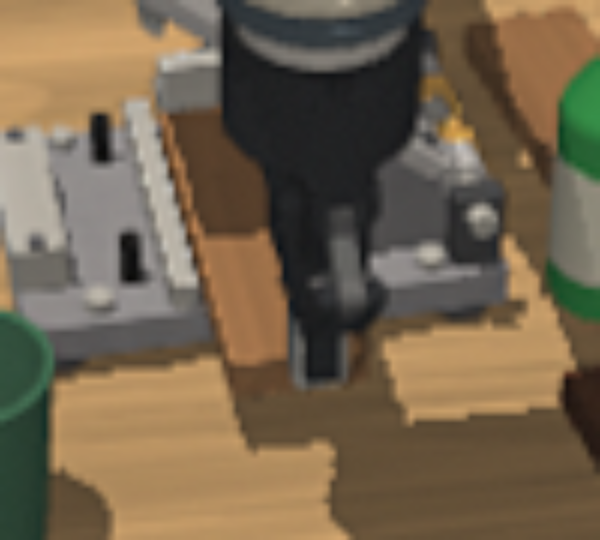

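The tip bottom (crop 320,385) measures z = 0.0755 with the TCP at 0.040, so the real tips are about 36 mm higher than stated. I'll use that offset from here on.

Call:
arm_command(deltas=[{"delta_pos": [0,0,15],"roll": 0},{"delta_pos": [0,0,30],"roll": 0},{"delta_pos": [0,0,38],"roll": 0},{"delta_pos": [0,-8,38],"roll": 0},{"delta_pos": [0,-16,38],"roll": 0},{"delta_pos": [0,-24,38],"roll": 0},{"delta_pos": [0,-28,38],"roll": 0},{"delta_pos": [0,-28,38],"roll": 0}])

```text
time: 6.92
tcp_pos: [0.6866, 0.0212, 0.003]
eef_rot: [3.141, 0.0, 1.607]
ft_force: [0.8, -1.3, 0.3]
grip_width: 0.002
gripper_force: 0.0
```

Run:
```python
from h import *
c=get("scene");o=r.get_obs();to(jig([0,.1245,.002]))
p,uv=cloud(c,np.ones(c[1].shape,bool))
t=o["tcp_pos"]; k=(p[:,0]>t[0]-.01)&(p[:,0]<t[0]+.04)&(abs(p[:,1]-t[1])<.012)&(p[:,2]>.012)&(p[:,2]<.1)
print(p[k][p[k][:,2]<.06].round(4)[-12:])
```

```text
tcp [0.6867 0.0212 0.0028] jig [-0.0004  0.1433  0.0028] rot [3.141  0.     1.6068] q6 -0.055 t 6.975 F [ 0.2 -0.8 -0.1]
delta mm [ -0.4 -18.8   0.8]
[[0.6947 0.0127 0.0436]
 [0.6951 0.0151 0.0436]
 [0.6995 0.0169 0.0474]
 [0.7007 0.0192 0.0482]
 [0.6973 0.0223 0.0446]
 [0.7007 0.0242 0.0475]
 [0.7005 0.0267 0.0469]
 [0.6924 0.0308 0.0391]
 [0.6951 0.0126 0.0407]
 [0.6943 0.0153 0.0396]
 [0.694  0.0178 0.039 ]
 [0.6936 0.0204 0.0382]]
```

Call:
arm_command(deltas=[{"delta_pos": [0,-4,0],"roll": 0},{"delta_pos": [0,-8,0],"roll": 0},{"delta_pos": [0,-11,0],"roll": 0},{"delta_pos": [0,-13,0],"roll": 0},{"delta_pos": [0,-15,0],"roll": 0},{"delta_pos": [0,-16,0],"roll": 0},{"delta_pos": [0,-16,0],"roll": 0}])

```text
time: 7.85
tcp_pos: [0.6705, 0.0207, 0.0024]
eef_rot: [-3.141, -0.0, 1.607]
ft_force: [0.6, 0.5, 1.3]
grip_width: -0.003
gripper_force: 0.5
```

Call:
arm_command(deltas=[{"delta_pos": [0,-1,0],"roll": 0},{"delta_pos": [0,-2,0],"roll": 0},{"delta_pos": [0,-2,0],"roll": 0}])

```text
time: 8.22
tcp_pos: [0.6684, 0.0206, 0.0023]
eef_rot: [-3.141, -0.0, 1.607]
ft_force: [0.1, -0.1, 0.3]
grip_width: -0.001
gripper_force: 0.3
```

Call:
arm_command(deltas=[{"delta_pos": [0,-1,0],"roll": 0},{"delta_pos": [0,-2,0],"roll": 0},{"delta_pos": [0,-2,0],"roll": 0}])

```text
time: 8.6
tcp_pos: [0.6665, 0.0205, 0.0023]
eef_rot: [-3.141, -0.0, 1.607]
ft_force: [0.8, -0.4, 0.8]
grip_width: 0.002
gripper_force: 0.5
```

Run:
```python
from h import *
c=get("scene");to([.66,.0206,.0024])
p,uv=cloud(c,np.ones(c[1].shape,bool)); q=tojig(p)
for a,b in((.018,.028),(-.028,-.018)):
    k=(q[:,0]>a)&(q[:,0]<b)&(q[:,2]>.035)&(q[:,2]<.056)&(q[:,1]>.08)&(q[:,1]<.15); print(np.sort(q[k][:,1])[-8:].round(4))
```

```text
tcp [0.6665 0.0206 0.0023] jig [-0.0004  0.1231  0.0023] rot [-3.1413 -0.      1.6068] q6 -0.056 t 8.65 F [1.3 1.  0.5]
delta mm [ 0.3 -6.5 -0.1]
[0.1113 0.1113 0.1114 0.1122 0.1124 0.1125 0.1131 0.1135]
[0.1099 0.1101 0.111  0.1112 0.1114 0.1124 0.1128 0.1136]
```

Call:
arm_command(deltas=[{"delta_pos": [0,-1,0],"roll": 0},{"delta_pos": [0,-2,0],"roll": 0},{"delta_pos": [0,-2,0],"roll": 0}])

```text
time: 9.02
tcp_pos: [0.6664, 0.0207, 0.0035]
eef_rot: [3.137, -0.0, 1.607]
ft_force: [6.0, 1.0, -0.5]
grip_width: 0.003
gripper_force: 3.4
```

Call:
arm_command(deltas=[{"delta_pos": [0,-1,0],"roll": 0},{"delta_pos": [0,-2,0],"roll": 0},{"delta_pos": [0,-2,0],"roll": 0}])

```text
time: 9.4
tcp_pos: [0.6664, 0.0208, 0.0045]
eef_rot: [3.132, -0.0, 1.607]
ft_force: [12.1, 2.0, -0.3]
grip_width: 0.0
gripper_force: 6.1
```

Force rose to 12 N with no more motion, so the blank is home. Next I back off, rise, and go over the T-handle with the jaws open along the bar.

Call:
arm_command(deltas=[{"delta_pos": [0,15,0],"roll": 0},{"delta_pos": [0,40,0],"roll": 0},{"delta_pos": [0,40,-60],"roll": 0},{"delta_pos": [0,40,-120],"roll": 0},{"delta_pos": [0,40,-180],"roll": 0},{"delta_pos": [0,40,-240],"roll": 0},{"delta_pos": [0,-15,-255],"roll": 0},{"delta_pos": [0,-70,-255],"roll": 0},{"delta_pos": [0,-119,-255],"roll": 0},{"delta_pos": [0,-119,-255],"roll": 0}], jaw=1)

```text
time: 10.65
tcp_pos: [0.5407, 0.0161, 0.2581]
eef_rot: [-3.141, 0.0, 1.607]
ft_force: [0.3, -0.3, 0.3]
grip_width: 1.002
gripper_force: 0.0
```

Run:
```python
from h import *
c=get("scene");t=get("top");to(jig([-.0013,0,.140]))
p,uv=cloud(c,np.ones(c[1].shape,bool)); q=tojig(p)
k=(q[:,0]>-.028)&(q[:,0]<.028)&(q[:,2]>.035)&(q[:,2]<.056)&(q[:,1]>.08)&(q[:,1]<.15); print("blank end",np.sort(q[k][:,1])[-8:].round(4))
H,S,V=cv2.split(cv2.cvtColor(c[0],cv2.COLOR_RGB2HSV))
m=((H<8)|(H>172))&(S>150)&(V>60)&True
p,_=cloud(c,m);q=tojig(p);k=(abs(q[:,0])<.05)&(abs(q[:,1])<.06)&(q[:,2]>.15);q=q[k];print("red",q.min(0),q.max(0),q.mean(0))
p,uv=cloud(c,~m);q=tojig(p);k=(abs(q[:,0])<.04)&(abs(q[:,1])<.08)&(q[:,2]>.235)&(q[:,2]<.34);q=q[k]
for z in np.arange(.24,.34,.01):
    s=abs(q[:,2]-z)<.005
    if s.any(): print(z.round(3),s.sum(),q[s].min(0).round(3),q[s].max(0).round(3))
cv2.imwrite("pics/i.png",cv2.resize(c[0][110:250,220:370],None,fx=4,fy=4)[:,:,::-1])
```

```text
tcp [0.5435 0.0161 0.2579] jig [-0.0005 -0.      0.2579] rot [3.1408e+00 1.0000e-04 1.6067e+00] q6 -0.069 t 10.75 F [-0.2 -0.3  0.1]
delta mm [ 9.000e-01 -1.000e-01  1.179e+02]
blank end [0.1131 0.1133 0.1136 0.1136 0.1136 0.1136 0.1137 0.1142]
red [-0.01174091 -0.03137193  0.18070843] [0.02321537 0.03887779 0.21788768] [0.00283223 0.00799165 0.20624431]
0.31 38 [-0.012 -0.049  0.306] [0.01  0.053 0.314]
0.32 56 [-0.012 -0.048  0.315] [0.01  0.057 0.325]
0.33 51 [-0.012 -0.049  0.325] [0.011 0.057 0.335]
0.34 28 [-0.012 -0.046  0.335] [0.01  0.055 0.34 ]
```

View pics/i.png

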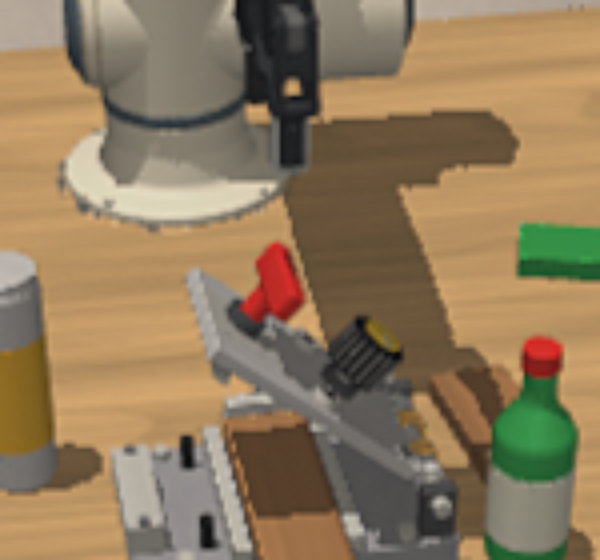

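The blank is home. The open fingers stand above the T-handle with their tips (crop 290,165) at z 0.306, which makes the open offset 48 mm. Centred on the bar, I descend 120 mm and grip its ends.

Call:
arm_command(deltas=[{"delta_pos": [0,0,40],"roll": 0},{"delta_pos": [1,0,75],"roll": 0},{"delta_pos": [1,0,100],"roll": 0},{"delta_pos": [1,0,115],"roll": 0},{"delta_pos": [1,0,120],"roll": 0},{"delta_pos": [1,0,120],"roll": 0}])

```text
time: 11.5
tcp_pos: [0.5442, 0.0171, 0.138]
eef_rot: [3.141, 0.0, 1.607]
ft_force: [0.0, 0.2, 0.3]
grip_width: 1.0
gripper_force: 0.0
```

Call:
arm_command(deltas=[{"delta_pos": [0,0,0],"roll": 0},{"delta_pos": [0,0,0],"roll": 0},{"delta_pos": [0,0,0],"roll": 0},{"delta_pos": [0,0,0],"roll": 0}], jaw=-1)

```text
time: 12.0
tcp_pos: [0.5432, 0.0174, 0.1397]
eef_rot: [3.141, -0.0, 1.608]
ft_force: [-6.5, 0.8, 5.6]
grip_width: 0.806
gripper_force: 66.8
```

Run:
```python
from h import *
c=get("scene");to(jig([.07,0,.04]))
print(r.get_obs()["grip_width"]*85)
cv2.imwrite("pics/j.png",cv2.resize(c[0][110:250,220:370],None,fx=4,fy=4)[:,:,::-1])
a0=.72
for a in np.linspace(.72,-.01,12):
    f=lambda a:np.array([-95+165*np.cos(a)-46*np.sin(a),62+165*np.sin(a)+46*np.cos(a)])
    d=f(a)-f(a0); print(a.round(3),"tool x",(-d[0]).round(1),"tool z",(-d[1]).round(1))
```

```text
tcp [0.5432 0.0175 0.1397] jig [-0.0019 -0.0002  0.1397] rot [ 3.1410e+00 -4.0000e-04  1.6076e+00] q6 -0.068 t 12.05 F [-6.6  1.1  4.3]
delta mm [-71.9   0.2  99.7]
68.71626451695934
0.72 tool x -0.0 tool z -0.0
0.654 tool x -9.3 tool z 6.5
0.587 tool x -18.2 tool z 13.7
0.521 tool x -26.5 tool z 21.4
0.455 tool x -34.3 tool z 29.6
0.388 tool x -41.6 tool z 38.4
0.322 tool x -48.3 tool z 47.6
0.255 tool x -54.3 tool z 57.2
0.189 tool x -59.7 tool z 67.2
0.123 tool x -64.4 tool z 77.5
0.056 tool x -68.4 tool z 88.2
-0.01 tool x -71.7 tool z 99.0
```

View pics/j.png

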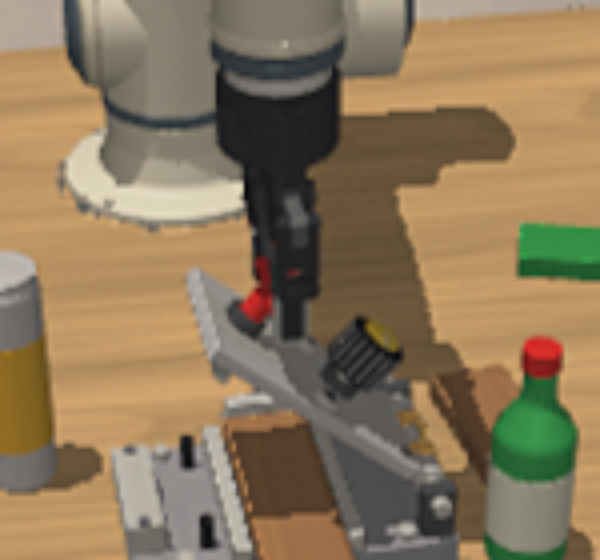

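The fingers hold the bar's ends (crop 285,280), the opening of 69 mm matching the 70 mm bar. I follow the closing arc.

Call:
arm_command(deltas=[{"delta_pos": [-4.5,0,3],"roll": 0},{"delta_pos": [-9.3,0,6.5],"roll": 0},{"delta_pos": [-14,0,10],"roll": 0},{"delta_pos": [-18.2,0,13.7],"roll": 0},{"delta_pos": [-22.5,0,17.5],"roll": 0},{"delta_pos": [-26.5,0,21.4],"roll": 0},{"delta_pos": [-30.5,0,25.5],"roll": 0},{"delta_pos": [-34.3,0,29.6],"roll": 0}])

```text
time: 13.05
tcp_pos: [0.5444, -0.016, 0.1106]
eef_rot: [3.141, -0.002, 1.608]
ft_force: [-7.6, 2.3, 9.1]
grip_width: 0.806
gripper_force: 67.9
```

Call:
arm_command(deltas=[{"delta_pos": [-3.8,0,4.4],"roll": 0},{"delta_pos": [-7.3,0,8.8],"roll": 0},{"delta_pos": [-10.7,0,13.4],"roll": 0},{"delta_pos": [-14,0,18],"roll": 0},{"delta_pos": [-17.1,0,22.8],"roll": 0},{"delta_pos": [-20,0,27.6],"roll": 0},{"delta_pos": [-22.8,0,32.6],"roll": 0},{"delta_pos": [-25.4,0,37.6],"roll": 0},{"delta_pos": [-27.8,0,42.7],"roll": 0},{"delta_pos": [-30.1,0,47.9],"roll": 0}])

```text
time: 14.3
tcp_pos: [0.5457, -0.0464, 0.0632]
eef_rot: [3.141, -0.002, 1.607]
ft_force: [-9.3, -0.7, 12.2]
grip_width: 0.81
gripper_force: 73.6
```

Call:
arm_command(deltas=[{"delta_pos": [-2,0,5.3],"roll": 0},{"delta_pos": [-4,0,10.7],"roll": 0},{"delta_pos": [-5.7,0,16],"roll": 0},{"delta_pos": [-7.3,0,20.5],"roll": 0},{"delta_pos": [-7.3,0,22],"roll": 0},{"delta_pos": [-7.3,0,22],"roll": 0}])

```text
time: 15.05
tcp_pos: [0.5461, -0.0541, 0.0414]
eef_rot: [3.141, -0.001, 1.607]
ft_force: [-10.5, 1.2, 12.3]
grip_width: 0.811
gripper_force: 75.6
```

Run:
```python
from h import *
c=get("scene");to(jig([.07,0,.04]));print(r.get_obs()["moment"].round(2))
p,uv=cloud(c,np.ones(c[1].shape,bool)); q=tojig(p)
k=(q[:,0]>-.07)&(q[:,0]<.1)&(abs(q[:,1])<.045)&(q[:,2]>.058)&(q[:,2]<.078); k&=~((q[:,0]>-.04)&(q[:,0]<.01))
print(k.sum(),np.polyfit(q[k][:,0],q[k][:,2],1),np.percentile(q[k][:,2],[10,50,90]))
```

```text
tcp [ 0.5461 -0.0541  0.0414] jig [ 0.0698 -0.      0.0414] rot [ 3.1409e+00 -9.0000e-04  1.6068e+00] q6 -0.197 t 15.1 F [-8.6  1.5 11.7]
delta mm [-0.2  0.   1.4]
[ 0.94  1.53 -0.01]
714 [0.01177961 0.06775686] [0.06583951 0.06791457 0.07028214]
```

Call:
arm_command(deltas=[{"delta_pos": [0,0,2],"roll": 0},{"delta_pos": [0,0,4],"roll": 0},{"delta_pos": [0,0,4],"roll": 0}])

```text
time: 15.48
tcp_pos: [0.5461, -0.0547, 0.039]
eef_rot: [3.14, 0.0, 1.607]
ft_force: [-13.6, -0.1, 19.7]
grip_width: 0.807
gripper_force: 76.6
```

Call:
arm_command(deltas=[{"delta_pos": [0,0,2],"roll": 0.1},{"delta_pos": [0,0,2],"roll": 0.25},{"delta_pos": [0,0,2],"roll": 0.4},{"delta_pos": [0,0,2],"roll": 0.55},{"delta_pos": [0,0,2],"roll": 0.7},{"delta_pos": [0,0,2],"roll": 0.85},{"delta_pos": [0,0,2],"roll": 1.0},{"delta_pos": [0,0,2],"roll": 1.15},{"delta_pos": [0,0,2],"roll": 1.3},{"delta_pos": [0,0,2],"roll": 1.42}])

```text
time: 16.73
tcp_pos: [0.545, -0.0537, 0.0386]
eef_rot: [-3.14, 0.0, 0.183]
ft_force: [-25.7, 4.8, 28.3]
grip_width: 0.81
gripper_force: 77.3
```

Run:
```python
from h import *
to(jig([.07,0,.04]));o=r.get_obs();print(o["moment"].round(2),o["grip_width"])
```

```text
tcp [ 0.545  -0.0537  0.0386] jig [ 0.0693 -0.001   0.0386] rot [-3.1404e+00  2.0000e-04  1.8300e-01] q6 1.227 t 16.725 F [-25.7   4.8  28.3]
delta mm [ 0.9  0.8 -1.4]
[1.01 3.02 0.04] 0.8103912621867615
```

Call:
arm_command(deltas=[{"delta_pos": [-1,0,0],"roll": 0.05},{"delta_pos": [-1.5,0,0],"roll": 0.1},{"delta_pos": [-1.5,0,0],"roll": 0.14},{"delta_pos": [-1.5,0,0],"roll": 0.16},{"delta_pos": [-1.5,0,0],"roll": 0.16}])

```text
time: 17.35
tcp_pos: [0.5456, -0.0536, 0.0386]
eef_rot: [3.141, -0.004, 0.035]
ft_force: [-15.1, 4.7, 23.7]
grip_width: 0.811
gripper_force: 76.1
```

Run:
```python
from h import *
to(jig([.07,0,.04]));o=r.get_obs();print(o["moment"].round(2),o["grip_width"])
```

```text
tcp [ 0.5456 -0.0536  0.0386] jig [ 0.0693 -0.0004  0.0386] rot [ 3.1414 -0.004   0.0348] q6 1.375 t 17.35 F [-15.1   4.7  23.7]
delta mm [ 0.4  0.7 -1.4]
[0.54 2.03 3.79] 0.8110734131025729
```

The torque of 3.8 N m shows the latch is at its end. I ease off, release part-way, and rise.

Call:
arm_command(deltas=[{"delta_pos": [-1,0,-3],"roll": -0.03},{"delta_pos": [-1.5,0,-6],"roll": -0.05},{"delta_pos": [-1.5,0,-6],"roll": -0.05}])

```text
time: 17.73
tcp_pos: [0.5454, -0.0535, 0.0404]
eef_rot: [-3.141, -0.006, 0.079]
ft_force: [2.8, 6.7, 1.4]
grip_width: 0.811
gripper_force: 73.5
```

Call:
arm_command(deltas=[{"delta_pos": [0,0,0],"roll": 0},{"delta_pos": [0,0,0],"roll": 0},{"delta_pos": [0,0,0],"roll": 0},{"delta_pos": [0,0,-20],"roll": 0},{"delta_pos": [0,0,-60],"roll": 0},{"delta_pos": [0,0,-110],"roll": 0},{"delta_pos": [0,0,-110],"roll": 0}], jaw=0.86)

```text
time: 18.6
tcp_pos: [0.5459, -0.0554, 0.1554]
eef_rot: [3.139, -0.011, 0.077]
ft_force: [-0.7, -0.3, 0.5]
grip_width: 0.929
gripper_force: 0.0
```

Run:
```python
from h import *
c=get("scene");to(jig([-.015,0,.15]))
print(r.get_obs()["grip_width"]*85)
cv2.imwrite("pics/k.png",cv2.resize(c[0][130:260,220:370],None,fx=4,fy=4)[:,:,::-1])
p,uv=cloud(c,np.ones(c[1].shape,bool)); q=tojig(p)
k=(q[:,0]>-.07)&(q[:,0]<.1)&(abs(q[:,1])<.045)&(q[:,2]>.058)&(q[:,2]<.08); k&=~((q[:,0]>-.04)&(q[:,0]<.01))
print(k.sum(),np.polyfit(q[k][:,0],q[k][:,2],1))
H,S,V=cv2.split(cv2.cvtColor(c[0],cv2.COLOR_RGB2HSV))
for nm,m,lo in(("red",((H<8)|(H>172))&(S>150)&(V>60),[0,-.06,.08]),("yel",(H>18)&(H<34)&(S>110)&(V>80),[-.06,-.05,.09])):
    p,_=cloud(c,m);q=tojig(p);k=((q>lo)&(q<[.13,.06,.2])).all(1);q=q[k];print(nm,len(q),q.min(0).round(4),q.max(0).round(4),q.mean(0).round(4))
```

```text
tcp [ 0.5448 -0.0552  0.1522] jig [ 0.0708 -0.0013  0.1522] rot [ 3.14   -0.0063  0.0766] q6 1.331 t 18.65 F [-0.1  0.1 -0.7]
delta mm [  4.7 -85.7   2. ]
78.98479876494682
744 [0.02077993 0.06842752]
red 243 [ 0.0358 -0.0072  0.0822] [0.1027 0.0141 0.1239] [0.0693 0.0065 0.1113]
yel 54 [-0.0307 -0.0194  0.1106] [-0.0034  0.0146  0.1193] [-0.0169 -0.0007  0.116 ]
```

View pics/k.png

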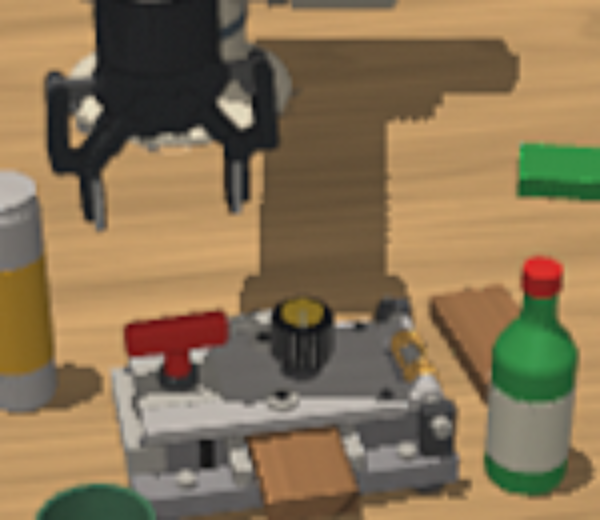

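The leaf is down, the T-handle (crop 178,335) lies along the leaf, and the leaf stays latched with nothing touching it. The knob is at (303,335). I go over it, turned back for a long clockwise stroke.

Call:
arm_command(deltas=[{"delta_pos": [2,-30,0],"roll": -0.17},{"delta_pos": [4,-60,0],"roll": -0.34},{"delta_pos": [4.7,-85,0],"roll": -0.51},{"delta_pos": [4.7,-85.5,0],"roll": -0.68},{"delta_pos": [4.7,-85.5,0],"roll": -0.85},{"delta_pos": [4.7,-85.5,0],"roll": -1.02},{"delta_pos": [4.7,-85.5,0],"roll": -1.19},{"delta_pos": [4.7,-85.5,0],"roll": -1.36},{"delta_pos": [4.7,-85.5,0],"roll": -1.53},{"delta_pos": [4.7,-85.5,0],"roll": -1.7}], jaw=0.41)

```text
time: 19.9
tcp_pos: [0.5408, 0.0307, 0.1468]
eef_rot: [-3.139, -0.0, 1.782]
ft_force: [-0.7, 0.4, 0.4]
grip_width: 0.704
gripper_force: 0.0
```

Call:
arm_command(deltas=[{"delta_pos": [0,0,0],"roll": -0.17},{"delta_pos": [0,0,0],"roll": -0.34},{"delta_pos": [0,0,0],"roll": -0.51},{"delta_pos": [0,0,0],"roll": -0.68},{"delta_pos": [0,0,0],"roll": -0.8},{"delta_pos": [0,0,0],"roll": -0.8},{"delta_pos": [0,0,0],"roll": -0.8}])

```text
time: 20.78
tcp_pos: [0.5411, 0.0307, 0.1474]
eef_rot: [-3.141, -0.001, 2.574]
ft_force: [0.6, 1.1, 0.6]
grip_width: 0.701
gripper_force: 0.0
```

Run:
```python
from h import *
c=get("scene");t=get("top");to(jig([-.0145,0,.038]));o=r.get_obs();print(o["grip_width"]*85)
p,uv=cloud(c,np.ones(c[1].shape,bool)); q=tojig(p)
tj=tojig(o["tcp_pos"]);k=(abs(q[:,0]-tj[0])<.06)&(abs(q[:,1]-tj[1])<.06)&(q[:,2]>.17)&(q[:,2]<.205);q=q[k]
for z in np.arange(.175,.215,.006):
    s=abs(q[:,2]-z)<.003
    if s.any(): print(z.round(3),s.sum(),q[s].min(0).round(3),q[s].max(0).round(3))
```

```text
tcp [0.5413 0.0307 0.1477] jig [-0.0152 -0.0017  0.1477] rot [-3.1413e+00 -4.0000e-04  2.5753e+00] q6 -1.011 t 20.875 F [ 0.5  0.7 -0.1]
delta mm [ -1.8   0.4 109.7]
59.59919655864479
0.187 2 [ 0.006 -0.021  0.189] [ 0.013 -0.012  0.19 ]
0.193 21 [-0.047 -0.022  0.19 ] [0.021 0.029 0.196]
0.199 29 [-0.054 -0.025  0.196] [0.022 0.031 0.202]
0.205 14 [-0.05  -0.025  0.202] [0.022 0.03  0.205]
```

Call:
arm_command(deltas=[{"delta_pos": [-1.5,0.5,40],"roll": 0},{"delta_pos": [-1.5,0.5,70],"roll": 0},{"delta_pos": [-1.5,0.5,90],"roll": 0},{"delta_pos": [-1.5,0.5,103],"roll": 0},{"delta_pos": [-1.5,0.5,108],"roll": 0},{"delta_pos": [-1.5,0.5,108],"roll": 0}])

```text
time: 21.62
tcp_pos: [0.5433, 0.0304, 0.0406]
eef_rot: [3.141, 0.001, 2.577]
ft_force: [0.4, -0.4, 0.8]
grip_width: 0.708
gripper_force: 0.0
```

Call:
arm_command(deltas=[{"delta_pos": [0,0,0],"roll": 0},{"delta_pos": [0,0,0],"roll": 0},{"delta_pos": [0,0,0],"roll": 0},{"delta_pos": [0,0,0],"roll": 0}], jaw=-1)

```text
time: 22.12
tcp_pos: [0.5441, 0.0309, 0.0417]
eef_rot: [3.139, 0.002, 2.577]
ft_force: [1.8, 3.0, 5.6]
grip_width: 0.477
gripper_force: 60.8
```

The opening of 40.5 mm matches the 42 mm knob. I turn it clockwise.

Call:
arm_command(deltas=[{"delta_pos": [0,0,0],"roll": 0.12},{"delta_pos": [0,0,0],"roll": 0.24},{"delta_pos": [0,0,0],"roll": 0.36},{"delta_pos": [0,0,0],"roll": 0.48},{"delta_pos": [0,0,0],"roll": 0.6},{"delta_pos": [0,0,0],"roll": 0.72},{"delta_pos": [0,0,0],"roll": 0.84},{"delta_pos": [0,0,0],"roll": 0.96},{"delta_pos": [0,0,0],"roll": 1.08},{"delta_pos": [0,0,0],"roll": 1.2}])

```text
time: 23.38
tcp_pos: [0.5422, 0.03, 0.0416]
eef_rot: [-3.141, 0.001, 1.373]
ft_force: [-7.9, -0.6, 9.8]
grip_width: 0.476
gripper_force: 61.5
```

```bash
python3 -c "
from h import *
to(jig([-.0145,0,.038]));o=r.get_obs();print(o['moment'],o['grip_width'])"
```

```text
tcp [0.5422 0.03   0.0416] jig [-0.0144 -0.0008  0.0416] rot [-3.1407e+00  1.1000e-03  1.3728e+00] q6 0.191 t 23.375 F [-7.9 -0.6  9.8]
delta mm [0.3 0.7 3.6]
[-0.09276795  1.11214432  0.1042806 ] 0.4763441739486452
```

Call:
arm_command(deltas=[{"delta_pos": [0,0,0],"roll": 0.12},{"delta_pos": [0,0,0],"roll": 0.24},{"delta_pos": [0,0,0],"roll": 0.36},{"delta_pos": [0,0,0],"roll": 0.48},{"delta_pos": [0,0,0],"roll": 0.6},{"delta_pos": [0,0,0],"roll": 0.72},{"delta_pos": [0,0,0],"roll": 0.84},{"delta_pos": [0,0,0],"roll": 0.96},{"delta_pos": [0,0,0],"roll": 1.05}])

```text
time: 24.5
tcp_pos: [0.5407, 0.0309, 0.0413]
eef_rot: [-3.14, 0.004, 0.325]
ft_force: [-13.9, 2.9, 12.5]
grip_width: 0.479
gripper_force: 61.6
```

```bash
python3 -c "
from h import *
to(jig([-.0145,0,.038]));o=r.get_obs();print(o['moment'],o['grip_width'])"
```

```text
tcp [0.5407 0.0309 0.0413] jig [-0.0154 -0.0023  0.0413] rot [-3.1397  0.0042  0.3248] q6 1.24 t 24.5 F [-13.9   2.9  12.5]
delta mm [1.9 1.5 3.3]
[0.23206421 1.95452333 0.33148965] 0.47924957471385476
```

The moment of 0.33 N m after 2.25 rad means the clutch is slipping. I release and rise.

Call:
arm_command(deltas=[{"delta_pos": [0,0,0],"roll": -0.03},{"delta_pos": [0,0,0],"roll": -0.03},{"delta_pos": [0,0,0],"roll": -0.03},{"delta_pos": [0,0,-20],"roll": -0.03},{"delta_pos": [0,0,-60],"roll": -0.03},{"delta_pos": [0,0,-110],"roll": -0.03},{"delta_pos": [0,0,-150],"roll": -0.03},{"delta_pos": [0,0,-150],"roll": -0.03}], jaw=0.29)

```text
time: 25.5
tcp_pos: [0.5449, 0.0303, 0.1965]
eef_rot: [3.138, -0.009, 0.357]
ft_force: [-0.2, 0.4, 0.1]
grip_width: 0.639
gripper_force: 0.0
```

Run:
```python
from h import *
c=get("scene");to(jig([-.015,0,.15]))
p,uv=cloud(c,np.ones(c[1].shape,bool)); q=tojig(p)
k=(q[:,0]>-.07)&(q[:,0]<.1)&(abs(q[:,1])<.045)&(q[:,2]>.058)&(q[:,2]<.08); k&=~((q[:,0]>-.04)&(q[:,0]<.01))
print("leaf",k.sum(),np.polyfit(q[k][:,0],q[k][:,2],1))
k=(abs(q[:,0])<.028)&(q[:,2]>.035)&(q[:,2]<.056)&(q[:,1]>.08)&(q[:,1]<.15); print("blank end",np.sort(q[k][:,1])[-8:].round(4))
H,S,V=cv2.split(cv2.cvtColor(c[0],cv2.COLOR_RGB2HSV))
p,_=cloud(c,((H<8)|(H>172))&(S>150)&(V>60));q=tojig(p);k=((q>[0,-.06,.08])&(q<[.13,.06,.2])).all(1);print("red",q[k].min(0).round(4),q[k].max(0).round(4))
```

```text
tcp [0.5441 0.0303 0.1935] jig [-0.0146  0.0011  0.1935] rot [ 3.1396 -0.0051  0.3567] q6 1.207 t 25.55 F [ 0.4  0.  -0.3]
delta mm [-1.1 -0.8 43.5]
leaf 744 [0.02063778 0.06832896]
blank end [0.1133 0.1133 0.1134 0.1135 0.1135 0.1137 0.1138 0.1145]
red [ 0.0356 -0.005   0.0811] [0.1026 0.0146 0.1231]
```

```bash
python3 -c "
from bench import r
print(r.close_job())"
```

```text
the job is handed in; nothing more can be done
None
```

I handed the job in at about 26 s: the blank is home against the stop, the leaf is latched down with its T-handle turned, and the knob was tightened until its clutch slipped. The clutch slip is read from the torque; the result of the judging was not shown.

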